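# Snap the lid of the sachet box shut all round

### The job

One of the two clear storage boxes on the coffee counter has a lid that is not snapped on: all four sides of its rim still stand up. Press each of the four sides down with the fingertips until it clicks shut and lies flush. Only press: do not lift, tip or push the box away from its place, leave the other things where they stand, and finish clear of everything.

Things in the scene. Friction and masses are not known exactly. Their poses are not given: they have to be found in the camera images.
- box: storage box whose lid is not yet shut: loose clear tub with grey snap-fit lid, 0.7 to 0.92 kg, 146 mm (its x) by 206 mm (its y) over the lid, 80 mm tall when shut. Origin at the centre of its underside, z up; stands on the worktop at z = 0, turned about the vertical by up to 1.3 rad either way
- lid_middle (a point): centre of the lid's fixed middle panel (71 x 131 mm), 77 mm above the underside of the box. The panel and the four corner squares (36 mm, top at 80 mm) are already down; between the corners the rim has four sections hinged at the panel's edge that stand up and outwards by 0.4 rad, outer edge about 13 mm proud
- press_xpos (a point): middle of the upper face of the rim section on the box's +x side, the place to press: 22 mm outwards from the section's hinge line (section 130 mm long, 36 mm wide outwards from the hinge). It moves with the section: 88 mm above the underside of the box when up, 80 mm when shut
- snap_xpos (a joint): angle of the +x rim section: 0 standing up (open), 0.4 rad fully shut and flush. It snaps: about 10 N straight down at the press point starts it moving, the resistance fades to nothing at 0.2 rad, beyond which it clicks over and holds itself shut; released before that it springs up again
- press_ypos (a point): middle of the upper face of the rim section on the box's +y side, the place to press: 22 mm outwards from the section's hinge line (section 70 mm long, 36 mm wide outwards from the hinge). It moves with the section: 88 mm above the underside of the box when up, 80 mm when shut
- snap_ypos (a joint): angle of the +y rim section: 0 standing up (open), 0.4 rad fully shut and flush. It snaps: about 10 N straight down at the press point starts it moving, the resistance fades to nothing at 0.2 rad, beyond which it clicks over and holds itself shut; released before that it springs up again
- press_xneg (a point): middle of the upper face of the rim section on the box's -x side, the place to press: 22 mm outwards from the section's hinge line (section 130 mm long, 36 mm wide outwards from the hinge). It moves with the section: 88 mm above the underside of the box when up, 80 mm when shut
- snap_xneg (a joint): angle of the -x rim section: 0 standing up (open), 0.4 rad fully shut and flush. It snaps: about 10 N straight down at the press point starts it moving, the resistance fades to nothing at 0.2 rad, beyond which it clicks over and holds itself shut; released before that it springs up again
- press_yneg (a point): middle of the upper face of the rim section on the box's -y side, the place to press: 22 mm outwards from the section's hinge line (section 70 mm long, 36 mm wide outwards from the hinge). It moves with the section: 88 mm above the underside of the box when up, 80 mm when shut
- snap_yneg (a joint): angle of the -y rim section: 0 standing up (open), 0.4 rad fully shut and flush. It snaps: about 10 N straight down at the press point starts it moving, the resistance fades to nothing at 0.2 rad, beyond which it clicks over and holds itself shut; released before that it springs up again
- box_shut: loose storage box of exactly the same kind and size as box, but its lid is already fully shut all round (flat top); a bystander; origin at the centre of its underside
- cup_stack: upright stack of white paper cups, 81 mm across, 144 mm tall; bystander; origin at the centre of its underside
- cup: open white paper cup, 76 mm across the rim, 90 mm tall, standing between the two boxes; bystander; origin at the centre of its underside
- mug: blue ceramic mug, 80 mm across, 95 mm tall, with a handle; bystander; origin at the centre of its underside
- spoon: steel teaspoon lying flat, 140 mm long; bystander; origin under it
- bowl: white bowl, 120 mm across, 45 mm tall; bystander; origin at the centre of its underside
- creamer: white bottle, 64 mm across, 125 mm tall; bystander; origin at the centre of its underside
- jar: amber jar with a steel cap, 76 mm across, 110 mm tall; bystander; origin at the centre of its underside
There are look-alikes about, which are no part of the job. Leave any pink look-alike of the box alone.

How it is judged:
At the end, for the whole second after the job is handed in: All four rim sections are shut (each joint above 0.35 of 0.4 rad), the box stands level, at rest on the worktop, within 30 mm of where it started, and every other thing is within 30 mm of its start (value of joint each of snap_xpos, snap_ypos, snap_xneg, snap_yneg above 0.35 rad and distance of each of box, box_shut, cup_stack, cup, mug, spoon, bowl, creamer, jar from where it was at the start of the episode below 0.03 m and height (world z) of box below 0.006 m and angle between box's own z axis and vertical below 0.05 rad and linear speed of box below 0.02 m/s); the robot touches nothing.
It fails at once if the box is lifted or tipped (height (world z) of box above 0.015 m or angle between box's own z axis and vertical above 0.15 rad).
It fails at once if the box is pushed more than 30 mm from its place (distance of box from where it was at the start of the episode above 0.03 m).
It fails at once if another thing is moved by more than 30 mm (distance of any of box_shut, cup_stack, cup, mug, spoon, bowl, creamer, jar from where it was at the start of the episode above 0.03 m).
It also fails if it takes over 48 s, if anything falls off the work surface, if the arm or the gripper's body presses on something with over 40 N, if the wrist force passes 120 N, or if a joint passes its speed limit or range.

### The arm

A 7-joint arm with a two-finger parallel gripper is mounted at the origin on the work surface. World frame = base frame: x ahead of the robot, y to its left, z up, the work surface at z = 0. Lengths are in m, angles in rad, forces in N, time in s.
With the tool pointing down it reaches from about 0.4 to 0.85 m from the base axis. Payload 10.4 kg.
Tool frame: the origin (TCP) lies between the finger pads; the fingertips stand 11 mm ahead of it and the grasp point (between the pads) lies 8 mm behind it; x points along the fingers, y is the direction in which the jaws open and shut, and the axes are right-handed (so a half turn about x gives the same grasp; the last joint's range is limited). The gripper opens to 87 mm and grips with 3 to 60 N. Pads are 19 mm wide; open, the fingers measure 117 mm over their backs; the gripper's body (75 mm by 190 mm) begins 51 mm behind the grasp point.
Start: joints at [-1.208, 0.332, -0.065, 1.46, 0.022, 1.35, -0.088], TCP at [0.235, 0.579, 0.234] pointing down, gripper open.
Joint ranges: [-2.6, 2.6], [-0.5, 2.12], [-1.47, 1.34], [0.16, 2.42], [-1.27, 4.41], [0.06, 2.06], [-2.6, 2.6]. Speed limits (rad/s): [2.22, 2.22, 2.79, 2.79, 3.14, 3.14, 3.14].

### API

Orientations are given as a unit quaternion [x, y, z, w].
In Python, from bench import r, cams, ticket gives the robot as it stands. The module is installed in compiled form; this text tells all that it offers.
- The arm moves only by the tool drive_tool, never from a script. Its argument "moves" is text: rows parted by semicolons, each of 5 numbers parted by spaces: the shift along the world's x, y, z in m, then the turn about the world's z in degrees, then the closure, from 0 (fully open) to 1 (shut). In form: x y z twist grip; .... A call has 1 to 20 rows; each row shifts and turns the commanded pose from where the row before left it; what a row does not reach is not made up. A row lasts 1/8 s, in which the tool goes at most 62.5 mm and 10.7 degrees, less where a joint would pass 70% of its speed; a pose out of reach is approached as far as the arm can. A call is refused whole if a number of a shift passes 0.0625 or a number of a turn 10.7, either way. A call with a gripper value outside its range is refused whole. The fingers move at their own pace and stop on an object; "newtons" is the grip in N (left out, the last holds). Time passes only in rows, so rows that do not move let the fingers close. It gives the time, the measured TCP pose, the force and the opening at its end, in the units of the state.
- r.read_state(): the state, without advancing time (a new reading comes with each control period).
- cams.camera(name): name is "scene" or "top" or "wrist"; returns a dict with "color" (400x640x3 uint8, red, green, blue), "fx", "fy", "cx", "cy" (pixels), "distortion" ([k1, k2, p1, p2, k3] as OpenCV has them; the pictures are not rectified), "extrinsics" (4x4, takes a point from camera to world coordinates). Camera axes: x right, y down, z forward; pixel columns grow to the right and rows downward; lengths in m; the calibration is good to about 2 mm. A picture is of the moment at which its call begins. There is no depth.
- ticket.close_job(): hands the job in, once; it reports no verdict.
The state is a dict: "time": time; "joint_positions": joint angles; "joint_vel": joint speeds; "joint_torque": joint torques, N m; "ee_pos": TCP position; "eef_rot": TCP orientation; "ft_force": force on the tool from outside, world axes, zero at the start; "torque": the same for the moment, N m; "width": finger opening in m.
Only numpy, scipy, OpenCV 4.12 (cv2) and the standard library are available. Lean on these libraries where they do the work, as an engineer would, in place of code of your own. Each camera call takes 0.05 s, during which the arm holds its last target.

## Working session

There is one attempt and no reset: what is moved stays moved. The work goes in short steps, Python scripts to look and compute and a tool call to move; the robot and the scene stay as the last step left them, time stands still between calls to the robot, and variables do not carry over. Pictures are saved under pics/ and viewed, and the job is handed in when it is done.

Besides the shell and the picture viewer there is one more tool, called after "Emit:" as a command line: name --argument value ..., lists and objects as JSON in quotes. drive_tool: Moves the arm, as the interface text tells. Its arguments: {"type":"object","properties":{"moves":{"type":"string"},"newtons":{"type":"number"}},"required":["moves"]}

```bash
mkdir -p pics; python3 - <<'E'
from bench import r,cams
import cv2,pickle
s=r.read_state();print(s)
d={}
for n in ["scene","top","wrist"]:
    c=cams.camera(n);d[n]=c
    cv2.imwrite(f"pics/{n}0.png",c["color"][:,:,::-1])
    print(n,c["fx"],c["fy"],c["cx"],c["cy"],c["distortion"],c["extrinsics"])
pickle.dump(d,open("c0.pkl","wb"))
E
```

```text
{'time': 0.0, 'joint_positions': array([-1.20761955,  0.33284965, -0.06469993,  1.46095311,  0.02162582,
        1.34986794, -0.08852317]), 'joint_vel': array([ 0.00172838,  0.00220138, -0.00130248, -0.00094587, -0.00081262,
        0.00013374,  0.00084755]), 'joint_torque': array([-2.37741142e-04, -6.23250389e+01,  2.43807840e-02, -3.89919841e+01,
       -6.14746870e-02,  3.94115585e-02,  1.32527384e-04]), 'ee_pos': array([0.23504897, 0.57872254, 0.23276217]), 'eef_rot': array([ 0.13506268,  0.69405586, -0.13603168,  0.69393077]), 'ft_force': array([0.78788061, 0.43377907, 0.42836467]), 'torque': array([ 0.00062179, -0.01017628, -0.01562229]), 'width': 0.08722563470176228}
scene 490.8105852718078 490.8105852718078 317.9799252266607 200.38168720342358 [-0.14589949  0.          0.          0.          0.        ] [[-0.21477905  0.72013278 -0.65975657  1.39108864]
 [ 0.97663175  0.16373512 -0.13921652  0.17649977]
 [ 0.00777094 -0.67424001 -0.73847141  1.03461282]
 [ 0.          0.          0.          1.        ]]
top 421.6505751832426 421.6505751832426 327.3170296200008 205.60914942416187 [0.00711455 0.         0.         0.         0.        ] [[-0.00706178 -0.9958239   0.09102133  0.40508937]
 [-0.99968899  0.00485333 -0.02446154  0.00923792]
 [ 0.02391763 -0.09116576 -0.99554847  1.3943931 ]
 [ 0.          0.          0.          1.        ]]
wrist 278.00982639090495 278.00982639090495 316.1732208196337 200.15670505574542 [0.0063909 0.        0.        0.        0.       ] [[ 0.37654063  0.88688421  0.2676818   0.1617909 ]
 [ 0.92639871 -0.35997741 -0.11046128  0.61014298]
 [-0.00160697  0.28957323 -0.95715451  0.38512834]
 [ 0.          0.          0.          1.        ]]
```

View pics/top0.png

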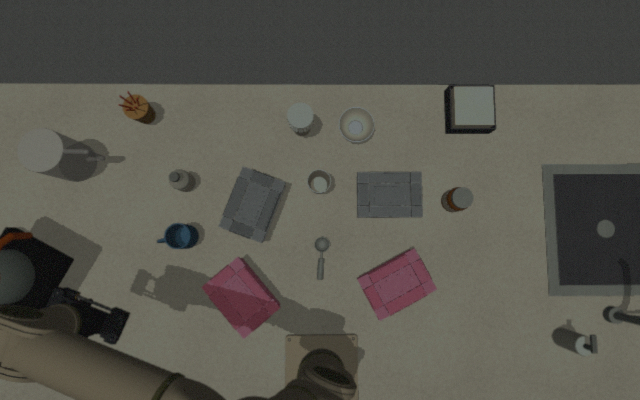

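View pics/scene0.png

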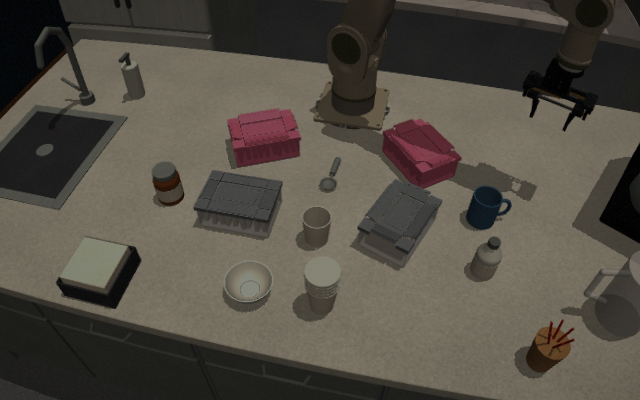

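View pics/wrist0.png

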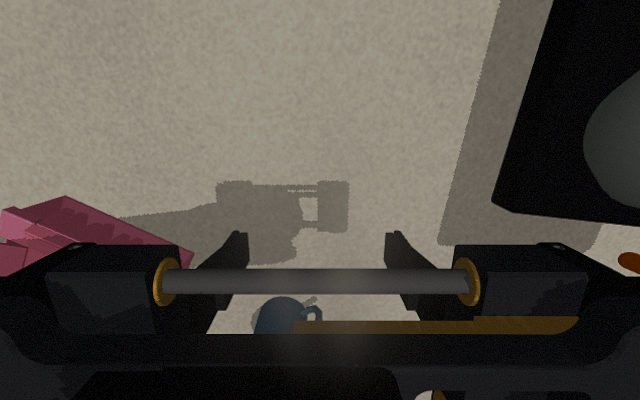

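Candidates for the box in the top view: grey at (253,204), grey at (390,194), pink at (241,296), pink at (397,283). The pink ones are out. In the scene view the left grey box (400,220) seems to have raised flaps, so I'll crop both grey boxes to check.

```bash
python3 - <<'E'
import cv2,numpy as np
a=cv2.imread("pics/top0.png");b=cv2.imread("pics/scene0.png")
g=lambda im:np.clip((im/255.)**0.6*255*1.15,0,255).astype(np.uint8)
A=cv2.resize(a[155:255,205:305],(400,400),interpolation=cv2.INTER_CUBIC)
B=cv2.resize(a[145:245,340:440],(400,400),interpolation=cv2.INTER_CUBIC)
cv2.imwrite("pics/cropt.png",g(np.hstack([A,B])))
A=cv2.resize(b[170:270,350:450],(400,400),interpolation=cv2.INTER_CUBIC)
B=cv2.resize(b[150:250,190:290],(400,400),interpolation=cv2.INTER_CUBIC)
cv2.imwrite("pics/crops.png",g(np.hstack([A,B])))
E
```

```text
(no output)
```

View pics/cropt.png

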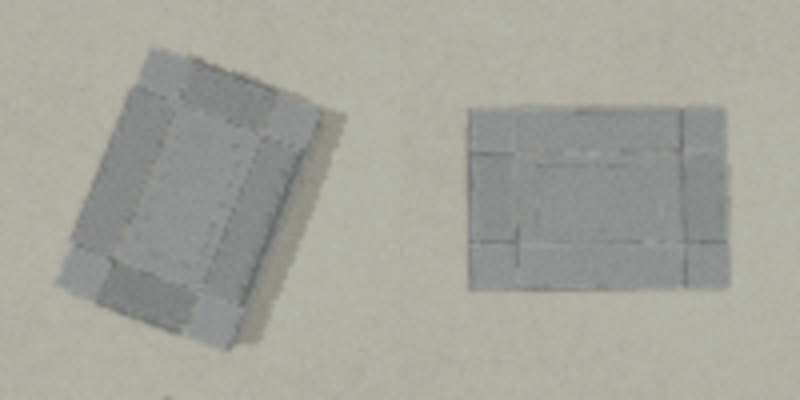

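View pics/crops.png

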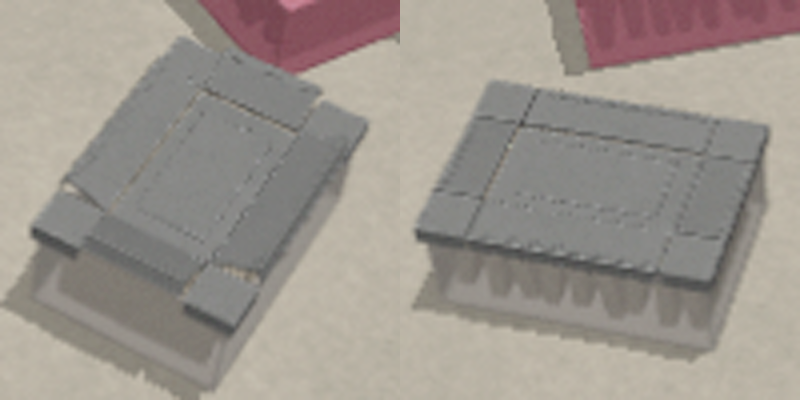

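The crops show the box at top (253,204) has all four dark flaps standing up, so that is the target. The one at (390,194) is flush. Next I fit its pose from the corner squares.

```bash
cat > h.py <<'E'
import numpy as np,cv2
from scipy.optimize import least_squares
def proj(c,P):
    T=np.linalg.inv(c["extrinsics"]);K=np.array([[c["fx"],0,c["cx"]],[0,c["fy"],c["cy"]],[0,0,1]])
    return cv2.projectPoints(np.array(P,float),cv2.Rodrigues(T[:3,:3])[0],T[:3,3],K,np.array(c["distortion"],float))[0][:,0]
def ray(c,uv,z):
    K=np.array([[c["fx"],0,c["cx"]],[0,c["fy"],c["cy"]],[0,0,1]])
    n=cv2.undistortPoints(np.array(uv,float).reshape(-1,1,2),K,np.array(c["distortion"],float))[:,0]
    E=c["extrinsics"];d=np.c_[n,np.ones(len(n))]@E[:3,:3].T;o=E[:3,3]
    return o+d*((z-o[2])/d[:,2])[:,None]
def box(p,L):
    x,y,t=p;L=np.array(L,float);c,s=np.cos(t),np.sin(t)
    return np.c_[x+c*L[:,0]-s*L[:,1],y+s*L[:,0]+c*L[:,1],L[:,2]]
E
python3 - <<'E'
from h import *
import pickle
d=pickle.load(open("c0.pkl","rb"));c=d["top"]
uv=(np.array([[150,48],[322,107],[232,351],[55,287]])+.5)/4-.5+[205,155]
P=ray(c,uv,.08);print(P.round(4));print([np.linalg.norm(P[i]-P[i-1]).round(4) for i in range(4)])
# TL->BL long side
L=[[.073,.103,.08],[.073,-.103,.08],[-.073,-.103,.08],[-.073,.103,.08]]
best=None
for k in range(4):
  for t0 in (-1,-.4,0,.4,1):
    f=lambda p:(proj(c,box(p,np.roll(L,k,0)))-uv).ravel()
    q=least_squares(f,[*P[:,:2].mean(0),t0])
    if abs(q.x[2])<1.4 and (best is None or q.cost<best.cost):best=q
p=best.x;print(p,best.cost,best.fun.round(1));np.save("p.npy",p)
for n in("top","scene"):
    im=cv2.imread(f"pics/{n}0.png");cc=d[n]
    im=np.clip((im/255.)**.6*290,0,255).astype(np.uint8)
    o=(205,155) if n=="top" else (350,170)
    im=cv2.resize(im[o[1]:o[1]+100,o[0]:o[0]+100],(600,600),interpolation=cv2.INTER_CUBIC)
    for Q in (L,[[.0355,.0655,.077],[.0355,-.0655,.077],[-.0355,-.0655,.077],[-.0355,.0655,.077]]):
        u=(proj(cc,box(p,Q))-o+.5)*6-.5
        cv2.polylines(im,[u.astype(np.int32)],True,(0,0,255),1)
    u=(proj(cc,box(p,[[.0555,0,.088],[0,.0855,.088],[-.0555,0,.088],[0,-.0855,.088]]))-o+.5)*6-.5
    for q,w in zip(u,["x+","y+","x-","y-"]):cv2.putText(im,w,tuple(q.astype(int)),0,.5,(0,255,0),1)
    cv2.imwrite(f"pics/fit_{n}.png",im)
for n,u,z in [("mug",(181,237),.095),("creamer",(179,178),.12),("cup",(319,182),.09),("stack",(300,118),.144),("pinkL",(241,296),.08)]:
    print(n,ray(c,[u],z).round(3))
E
```

```text
[[0.6495 0.2438 0.08  ]
 [0.6023 0.1089 0.08  ]
 [0.412  0.178  0.08  ]
 [0.4623 0.3148 0.08  ]]
[np.float64(0.2002), np.float64(0.1429), np.float64(0.2025), np.float64(0.1458)]
[0.53162091 0.21136048 1.21912144] 1.4916447217529591 [-0.2 -1.2  0.5 -0.3 -0.1  0.7 -0.2  0.7]
mug [[0.43  0.424 0.095]]
creamer [[0.608 0.426 0.12 ]]
cup [[0.598 0.003 0.09 ]]
stack [[0.786 0.059 0.144]]
pinkL [[0.249 0.243 0.08 ]]
```

```bash
python3 -c "
import cv2,numpy as np
cv2.imwrite('pics/fit2.png',cv2.resize(np.hstack([cv2.imread('pics/fit_top.png'),cv2.imread('pics/fit_scene.png')]),(800,400)))"
```

```text
(no output)
```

View pics/fit2.png

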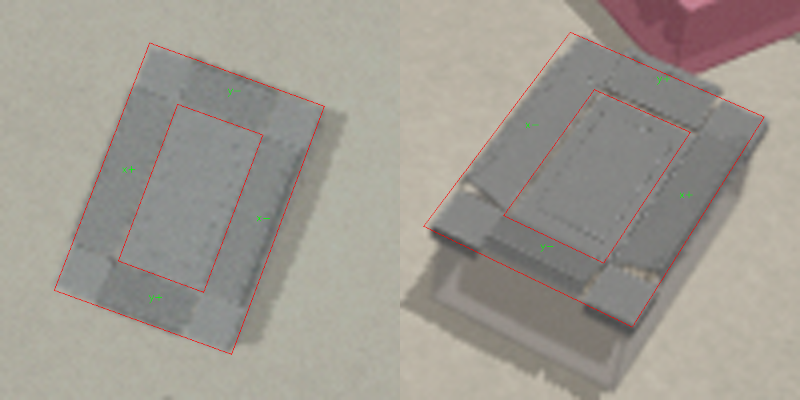

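The fit gives side lengths of 200–202 by 143–146 mm (expected 206 by 146), and it reprojects within about 2 mm in the scene view. Reach is fine. Now I work out press points and yaw.

```bash
cat > st.py <<'E'
from h import *
from bench import r
from scipy.spatial.transform import Rotation as R
s=r.read_state();M=R.from_quat(s["eef_rot"]).as_matrix()
p=np.load("p.npy")
jy=np.degrees(np.arctan2(M[1,1],M[0,1]))
bx=np.degrees(p[2])
print("t",s["time"],"pos",s["ee_pos"].round(4),"F",s["ft_force"].round(1),"w",round(s["width"],3),"toolx",M[:,0].round(3),"jaw",round(jy,1))
print("turn jaw->box y",round((bx+90-jy+90)%180-90,1),"jaw->box x",round((bx-jy+90)%180-90,1))
print("q",s["joint_positions"].round(2))
for n,l in dict(xp=[.0575,0,.088],yp=[0,.0875,.088],xn=[-.0575,0,.088],yn=[0,-.0875,.088]).items():
    P=box(p,[l])[0];print(n,P.round(4),"shift",(P+[0,0,.011]-s["ee_pos"]).round(4))
E
python3 st.py
```

```text
t 0.15 pos [0.2351 0.5788 0.233 ] F [-0.8  0.1 -0.6] w 0.087 toolx [-0.    -0.001 -1.   ] jaw 67.9
turn jaw->box y -88.0 jaw->box x 2.0
q [-1.21  0.33 -0.06  1.46  0.02  1.35 -0.09]
xp [0.5514 0.2653 0.088 ] shift [ 0.3164 -0.3135 -0.134 ]
yp [0.4495 0.2415 0.088 ] shift [ 0.2144 -0.3373 -0.134 ]
xn [0.5118 0.1574 0.088 ] shift [ 0.2767 -0.4214 -0.134 ]
yn [0.6138 0.1812 0.088 ] shift [ 0.3787 -0.3976 -0.134 ]
```

Jaw is already along box x, which suits the ±y sections. Go above +y with fingers closed.

Emit:
drive_tool --moves "0.02 -0.034 0 0.2 1;0.02 -0.034 0 0.2 1;0.022 -0.034 0 0.2 1;0.022 -0.034 0 0.2 1;0.022 -0.034 0 0.2 1;0.022 -0.034 0 0.2 1;0.022 -0.034 0 0.2 1;0.022 -0.034 0 0.2 1;0.021 -0.034 0 0.2 1;0.021 -0.031 0 0.2 1;0 0 -0.03 0 1;0 0 -0.03 0 1;0 0 -0.03 0 1;0 0 0 0 1" --newtons 20

```text
time: 1.9
ee_pos: [0.4479, 0.2412, 0.1417]
eef_rot: [0.122, 0.697, -0.124, 0.695]
ft_force: [0.5, -0.1, -0.6]
width: 0.0004
```

```bash
python3 st.py; python3 - <<'E'
from bench import cams
import cv2,numpy as np,pickle
d={n:cams.camera(n) for n in("scene","wrist")};pickle.dump(d,open("c1.pkl","wb"))
g=lambda im:np.clip((im[:,:,::-1]/255.)**.6*290,0,255).astype(np.uint8)
a=g(d["scene"]["color"])[110:310,290:490];b=g(d["wrist"]["color"])
cv2.imwrite("pics/v1.png",np.hstack([cv2.resize(a,(400,400)),cv2.resize(b[:,120:520],(400,400))]))
E
```

```text
t 1.9 pos [0.4479 0.2412 0.1417] F [ 0.5 -0.1 -0.6] w 0.0 toolx [-0.003 -0.003 -1.   ] jaw 69.9
turn jaw->box y 90.0 jaw->box x -0.0
q [-0.76  0.15  0.2   1.89 -0.03  1.11  0.66]
xp [0.5514 0.2653 0.088 ] shift [ 0.1035  0.0241 -0.0427]
yp [0.4495 0.2415 0.088 ] shift [ 0.0016  0.0003 -0.0427]
xn [0.5118 0.1574 0.088 ] shift [ 0.0639 -0.0839 -0.0427]
yn [0.6138 0.1812 0.088 ] shift [ 0.1659 -0.06   -0.0427]
```

View pics/v1.png

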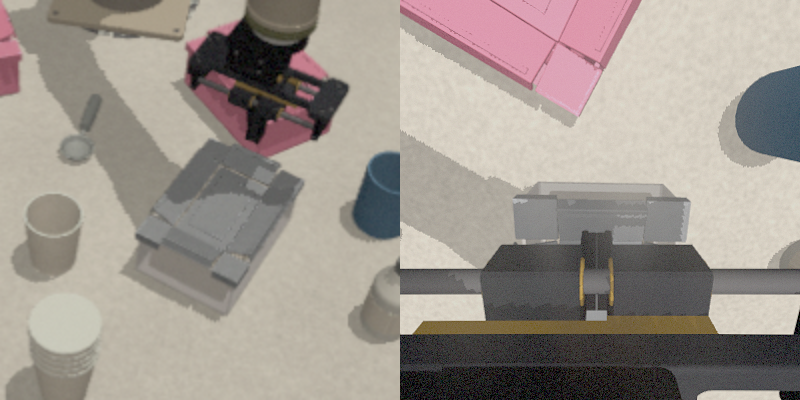

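The scene view shows the fingertips over the near (+y) section. The wrist view shows them centred between its corner squares. Press.

Emit:
drive_tool --moves "0.001 0 -0.018 0 1;0.001 0 -0.017 0 1;0 0 -0.003 0 1;0 0 -0.003 0 1;0 0 -0.002 0 1;0 0 -0.002 0 1;0 0 -0.002 0 1;0 0 -0.002 0 1;0 0 0 0 1"

```text
time: 3.12
ee_pos: [0.4511, 0.2419, 0.0943]
eef_rot: [0.123, 0.696, -0.124, 0.696]
ft_force: [-0.0, -0.2, 0.4]
width: 0.0005
```

Emit:
drive_tool --moves "0 0 -0.002 0 1;0 0 -0.002 0 1;0 0 0 0 1"

```text
time: 3.5
ee_pos: [0.4513, 0.2421, 0.0914]
eef_rot: [0.124, 0.696, -0.123, 0.696]
ft_force: [-4.3, -3.2, 12.0]
width: 0.001
```

12 N at tip height 80.4 mm matches the shut height. Retract and look.

Emit:
drive_tool --moves "0 0 0.03 0 1;0 0 0.04 0 1;-0.03 0 0.04 0 1;-0.04 0 0.02 0 1;-0.04 0 0 0 1;0 0 0 0 1"

```text
time: 4.25
ee_pos: [0.3394, 0.2425, 0.2209]
eef_rot: [0.123, 0.696, -0.122, 0.697]
ft_force: [1.0, -0.5, 0.1]
width: 0.0006
```

```bash
cat > look.py <<'E'
from bench import cams
import cv2,numpy as np,sys
g=lambda im:np.clip((im[:,:,::-1]/255.)**.6*290,0,255).astype(np.uint8)
a=g(cams.camera("scene")["color"])[170:270,350:450];b=g(cams.camera("top")["color"])[155:255,205:305]
k=dict(interpolation=cv2.INTER_CUBIC)
cv2.imwrite(sys.argv[1],np.hstack([cv2.resize(a,(400,400),**k),cv2.resize(b,(400,400),**k)]))
E
python3 st.py; python3 look.py pics/v2.png
```

```text
t 4.25 pos [0.3394 0.2425 0.2209] F [ 1.  -0.5  0.1] w 0.001 toolx [ 0.     0.001 -1.   ] jaw 70.0
turn jaw->box y 89.8 jaw->box x -0.2
q [-0.85 -0.13  0.11  1.99  0.01  1.28  0.48]
xp [0.5514 0.2653 0.088 ] shift [ 0.2121  0.0229 -0.1219]
yp [0.4495 0.2415 0.088 ] shift [ 0.1101 -0.001  -0.1219]
xn [0.5118 0.1574 0.088 ] shift [ 0.1724 -0.0851 -0.1219]
yn [0.6138 0.1812 0.088 ] shift [ 0.2744 -0.0613 -0.1219]
```

View pics/v2.png

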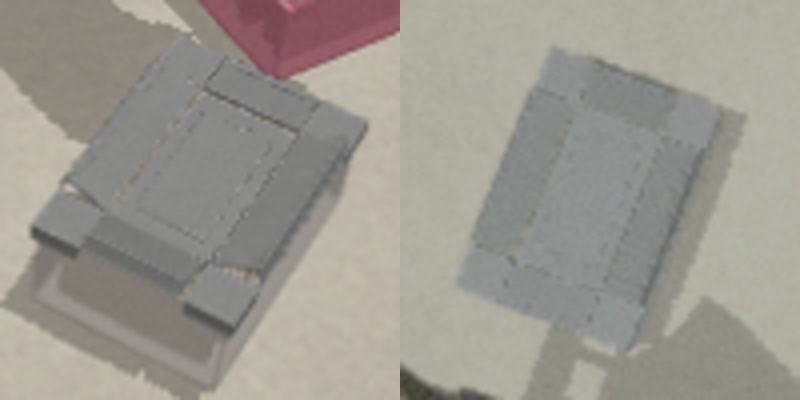

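The +y section (nearest the robot) is flush, and the box has not moved. Now −y.

Emit:
drive_tool --moves "0.034 -0.008 0 0 1;0.034 -0.008 0 0 1;0.034 -0.008 0 0 1;0.034 -0.008 0 0 1;0.034 -0.008 0 0 1;0.034 -0.008 0 0 1;0.034 -0.008 0 0 1;0.034 -0.005 0 0 1;0 0 -0.035 0 1;0 0 -0.035 0 1;0 0 -0.02 0 1;0 0 -0.017 0 1;0 0 -0.008 0 1;0 0 0 0 1"

```text
time: 6.1
ee_pos: [0.6135, 0.1812, 0.106]
eef_rot: [0.124, 0.696, -0.123, 0.696]
ft_force: [-0.3, 0.8, 0.7]
width: 0.0004
```

```bash
python3 st.py
```

```text
t 6.1 pos [0.6135 0.1812 0.106 ] F [-0.3  0.8  0.7] w 0.0 toolx [ 0.001  0.    -1.   ] jaw 69.9
turn jaw->box y 90.0 jaw->box x -0.0
q [-0.59  0.47  0.31  1.58 -0.15  1.12  0.97]
xp [0.5514 0.2653 0.088 ] shift [-0.0621  0.0842 -0.007 ]
yp [0.4495 0.2415 0.088 ] shift [-0.164   0.0603 -0.007 ]
xn [0.5118 0.1574 0.088 ] shift [-0.1017 -0.0238 -0.007 ]
yn [0.6138 0.1812 0.088 ] shift [ 0.0003  0.0001 -0.007 ]
```

Emit:
drive_tool --moves "0 0 -0.003 0 1;0 0 -0.003 0 1;0 0 -0.002 0 1;0 0 -0.002 0 1;0 0 -0.002 0 1;0 0 -0.002 0 1;0 0 -0.002 0 1;0 0 0 0 1"

```text
time: 7.1
ee_pos: [0.6129, 0.1812, 0.0913]
eef_rot: [0.124, 0.696, -0.123, 0.696]
ft_force: [-8.2, -0.9, 17.0]
width: 0.0009
```

17 N at tip height 80.3 mm, so it is shut. Raise, turn −90° (this keeps joint 7 in range), and go above +x.

Emit:
drive_tool --moves "0 0 0.03 0 1;0 0 0.04 0 1;0 0 0.035 0 1;-0.007 0.009 0 -10 1;-0.007 0.009 0 -10 1;-0.007 0.009 0 -10 1;-0.007 0.009 0 -10 1;-0.007 0.009 0 -10 1;-0.007 0.009 0 -10 1;-0.007 0.009 0 -10 1;-0.007 0.01 0 -10 1;-0.006 0.011 0 -10 1;0 0 -0.03 0 1;0 0 -0.03 0 1;0 0 -0.02 0 1;0 0 -0.005 0 1;0 0 0 0 1"

```text
time: 9.22
ee_pos: [0.5515, 0.2651, 0.11]
eef_rot: [0.58, 0.405, -0.579, 0.405]
ft_force: [-0.6, 0.5, -0.5]
width: 0.0004
```

```bash
python3 st.py; python3 look.py pics/v3.png
```

```text
t 9.225 pos [0.5515 0.2651 0.11  ] F [-0.6  0.5 -0.5] w 0.0 toolx [ 0.001  0.    -1.   ] jaw -20.1
turn jaw->box y -0.0 jaw->box x 90.0
q [-0.93  0.43  0.51  1.67 -0.23  1.1  -0.7 ]
xp [0.5514 0.2653 0.088 ] shift [-0.0001  0.0002 -0.011 ]
yp [0.4495 0.2415 0.088 ] shift [-0.102  -0.0236 -0.011 ]
xn [0.5118 0.1574 0.088 ] shift [-0.0397 -0.1077 -0.011 ]
yn [0.6138 0.1812 0.088 ] shift [ 0.0623 -0.0839 -0.011 ]
```

View pics/v3.png

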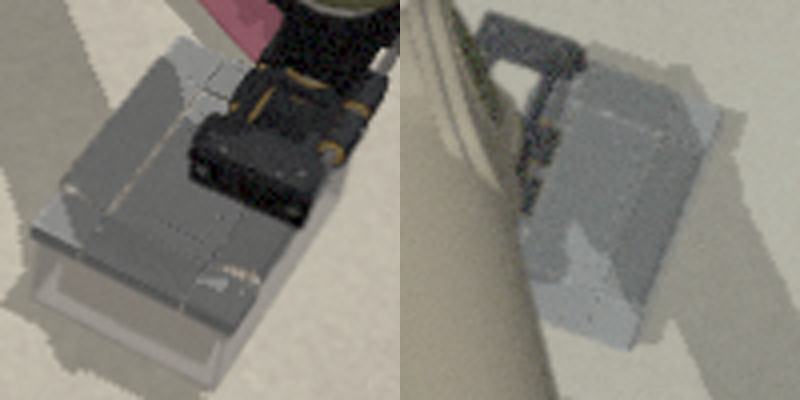

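The −y section (front edge in the scene view) is flush, and the tool is over +x. Press.

Emit:
drive_tool --moves "0 0 -0.005 0 1;0 0 -0.004 0 1;0 0 -0.002 0 1;0 0 -0.002 0 1;0 0 -0.002 0 1;0 0 -0.002 0 1;0 0 -0.002 0 1;0 0 -0.001 0 1;0 0 0 0 1"

```text
time: 10.45
ee_pos: [0.5511, 0.2649, 0.0913]
eef_rot: [-0.58, -0.405, 0.58, -0.405]
ft_force: [-7.8, -4.8, 20.5]
width: 0.0005
```

Shut height again. On to −x, which is a shift of (−0.040, −0.108).

Emit:
drive_tool --moves "0 0 0.03 0 1;0 0 0.03 0 1;-0.01 -0.027 0 0 1;-0.01 -0.027 0 0 1;-0.01 -0.027 0 0 1;-0.01 -0.027 0 0 1;0 0 -0.03 0 1;0 0 -0.013 0 1;0 0 0 0 1"

```text
time: 11.58
ee_pos: [0.511, 0.157, 0.1061]
eef_rot: [-0.579, -0.405, 0.58, -0.405]
ft_force: [-0.2, -0.1, 0.1]
width: 0.0007
```

```bash
python3 st.py
```

```text
t 11.575 pos [0.511  0.157  0.1061] F [-0.2 -0.1  0.1] w 0.001 toolx [-0.001 -0.001 -1.   ] jaw -20.1
turn jaw->box y -0.0 jaw->box x 90.0
q [-0.88  0.27  0.57  1.88 -0.17  1.04 -0.59]
xp [0.5514 0.2653 0.088 ] shift [ 0.0405  0.1083 -0.0071]
yp [0.4495 0.2415 0.088 ] shift [-0.0615  0.0845 -0.0071]
xn [0.5118 0.1574 0.088 ] shift [ 0.0009  0.0003 -0.0071]
yn [0.6138 0.1812 0.088 ] shift [ 0.1028  0.0242 -0.0071]
```

Emit:
drive_tool --moves "0 0 -0.003 0 1;0 0 -0.003 0 1;0 0 -0.002 0 1;0 0 -0.002 0 1;0 0 -0.002 0 1;0 0 -0.002 0 1;0 0 -0.002 0 1;0 0 0 0 1"

```text
time: 12.58
ee_pos: [0.5112, 0.1573, 0.0914]
eef_rot: [0.58, 0.405, -0.579, 0.405]
ft_force: [-4.5, -1.4, 10.5]
width: 0.0006
```

Emit:
drive_tool --moves "0 0 0.03 0 1;0 0 0.04 0 1;0 0 0.05 0 1;0 0 0.04 0 1;-0.03 -0.04 0 0 1;-0.03 -0.04 0 0 1;-0.03 -0.04 0 0 1;-0.03 -0.04 0 0 1;0 -0.04 0 0 1;0 -0.04 0 0 1;0 0 0 0 1;0 0 0 0 1"

```text
time: 14.08
ee_pos: [0.3912, -0.0823, 0.2505]
eef_rot: [0.58, 0.405, -0.579, 0.405]
ft_force: [0.1, 0.0, 1.0]
width: 0.0005
```

```bash
python3 st.py|head -1; python3 look.py pics/v4.png; python3 -c "
from bench import cams
import cv2
cv2.imwrite('pics/scene4.png',cams.camera('scene')['color'][:,:,::-1]);cv2.imwrite('pics/top4.png',cams.camera('top')['color'][:,:,::-1])"
```

```text
t 14.075 pos [ 0.3912 -0.0823  0.2505] F [0.1 0.  1. ] w 0.001 toolx [ 0.  0. -1.] jaw -20.1
```

View pics/v4.png

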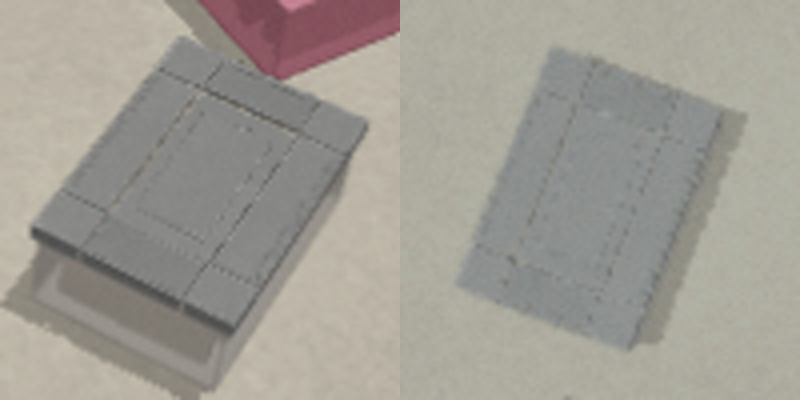

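View pics/scene4.png

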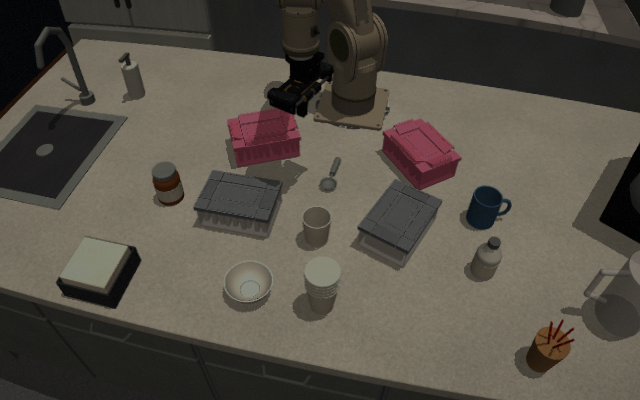

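View pics/top4.png

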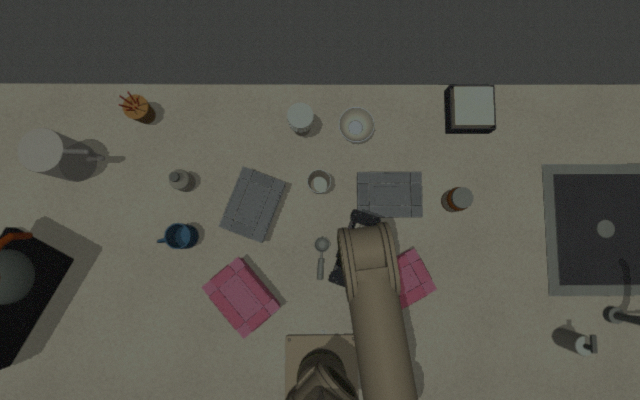

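All four sections are flush, everything is in its place, and the arm is clear at about 0.24 m with no contact force. Handing in.

```bash
python3 -c "
from bench import ticket
print(ticket.close_job())"
```

```text
the job is handed in; nothing more can be done
None
```

All four sides of the open box's lid are pressed shut, and I handed the job in at about 14 s of the 48 s allowed. The job gives no verdict, so this rests on my own checks.

- **Box:** The box to press was the grey one at top-view pixel (253,204). I pressed its sides with closed fingertips in the order +y, −y, +x, −x.
- **Forces:** Each press ended at a fingertip height of about 80.3 mm (80 mm is shut), with 10 to 21 N upward on the tool.
- **Final pictures:** The scene and top views show all four sides flush. The box and the other things look to be where they started, judged by eye rather than measured again.
- **Arm:** It finished clear at a TCP height of 0.25 m, with a force reading of about 1 N, which is noise level.
- **Disagreements:** The corners I measured gave side lengths 0 to 6 mm under the stated size. The fitted outline was about 2 mm off in the scene view. Both were small enough not to affect the pressing.

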